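# Find the rocking corner of a jig plate and press its shim flat

### The job

Three corners of the aluminium jig plate sit solidly and one rocks. With the fingertips, press down on the plate's corners until you find the one that sinks, and only then press the orange shim tab beside that corner down flat, leaving the other three tabs standing and the plate level. Grasp nothing, leave the loose things lying where they are, and finish clear of the jig.

Things in the scene. Friction and masses are not known exactly. Their poses are not given: they have to be found in the camera images.
- jig: Levelling jig, fixed to the table: green base 176 x 320 x 10 mm carrying the square aluminium plate and, outside each plate corner, a hinged shim with an orange tip. Origin: centre of the base's underside, on the table; z up, x to the far side, y to the left (shims stand out along +y and -y). Lies turned by up to 0.4 rad either way.
- plate: Aluminium plate 196 x 196 mm, top 47.5 mm over the table; origin at its centre, 11.5 mm below its top. Sprung level on a centre stud. Three corners rest on seats; one, different each time and hidden, has a gap below: pressed with about 5 N it sinks 5 to 6 mm (its diagonal opposite rises) and springs back when let go. The others give under 1 mm.
- corner_1 (a point): Centre of the brass disc (18 mm across) on the plate's top at the near left corner, where to press it: at x -75, y +75, z 47.5 mm in the jig's frame while the plate is level; moves with the plate. Its shim is shim_1.
- corner_2 (a point): Centre of the brass disc (18 mm across) on the plate's top at the far left corner, where to press it: at x +75, y +75, z 47.5 mm in the jig's frame while the plate is level; moves with the plate. Its shim is shim_2.
- corner_3 (a point): Centre of the brass disc (18 mm across) on the plate's top at the far right corner, where to press it: at x +75, y -75, z 47.5 mm in the jig's frame while the plate is level; moves with the plate. Its shim is shim_3.
- corner_4 (a point): Centre of the brass disc (18 mm across) on the plate's top at the near right corner, where to press it: at x -75, y -75, z 47.5 mm in the jig's frame while the plate is level; moves with the plate. Its shim is shim_4.
- tab_1 (a point): Centre of the top face of the orange tip (24 x 26 mm, 6 mm thick) of shim_1, beside the near left corner: where to press it. Pressed flat, it comes to x -72, y +142, z 18 mm in the jig's frame; standing up it is about 8 mm nearer the plate and about 29 mm higher. Moves with the shim.
- shim_1 (a joint): Hinge of the shim at the near left corner: 0 = tab standing up at 0.5 rad, 0.5 rad = pressed flat against its stop, level. It swings on an axis along the jig's x, at y +80, z 14 mm in the jig's frame, takes about 3 N at the tip and stays where it is left. Starts between 0 and 0.05. At the rocking corner it goes all the way flat; at a solid corner it is blocked after 0.12 to 0.2 rad.
- tab_2 (a point): Centre of the top face of the orange tip (24 x 26 mm, 6 mm thick) of shim_2, beside the far left corner: where to press it. Pressed flat, it comes to x +72, y +142, z 18 mm in the jig's frame; standing up it is about 8 mm nearer the plate and about 29 mm higher. Moves with the shim.
- shim_2 (a joint): Hinge of the shim at the far left corner: 0 = tab standing up at 0.5 rad, 0.5 rad = pressed flat against its stop, level. It swings on an axis along the jig's x, at y +80, z 14 mm in the jig's frame, takes about 3 N at the tip and stays where it is left. Starts between 0 and 0.05. At the rocking corner it goes all the way flat; at a solid corner it is blocked after 0.12 to 0.2 rad.
- tab_3 (a point): Centre of the top face of the orange tip (24 x 26 mm, 6 mm thick) of shim_3, beside the far right corner: where to press it. Pressed flat, it comes to x +72, y -142, z 18 mm in the jig's frame; standing up it is about 8 mm nearer the plate and about 29 mm higher. Moves with the shim.
- shim_3 (a joint): Hinge of the shim at the far right corner: 0 = tab standing up at 0.5 rad, 0.5 rad = pressed flat against its stop, level. It swings on an axis along the jig's x, at y -80, z 14 mm in the jig's frame, takes about 3 N at the tip and stays where it is left. Starts between 0 and 0.05. At the rocking corner it goes all the way flat; at a solid corner it is blocked after 0.12 to 0.2 rad.
- tab_4 (a point): Centre of the top face of the orange tip (24 x 26 mm, 6 mm thick) of shim_4, beside the near right corner: where to press it. Pressed flat, it comes to x -72, y -142, z 18 mm in the jig's frame; standing up it is about 8 mm nearer the plate and about 29 mm higher. Moves with the shim.
- shim_4 (a joint): Hinge of the shim at the near right corner: 0 = tab standing up at 0.5 rad, 0.5 rad = pressed flat against its stop, level. It swings on an axis along the jig's x, at y -80, z 14 mm in the jig's frame, takes about 3 N at the tip and stays where it is left. Starts between 0 and 0.05. At the rocking corner it goes all the way flat; at a solid corner it is blocked after 0.12 to 0.2 rad.
- blank: Wood offcut 34 x 72 x 22 mm lying loose near the middle of the plate; origin at the centre of its underside. Leave it there.
- eraser: Eraser 19 x 42 x 13 mm lying loose on the base's left ledge between the two left tabs; origin at the centre of its underside. Leave it there.
- offcut: Wood offcut 45 x 52 x 18 mm lying loose on the base's right ledge between the two right tabs; origin at the centre of its underside. Leave it there.

How it is judged (in metres and radians):
On the way, in this order (a step that is already met when the one before it is completed fails the run):
1. with all four shim tabs still up, the rocking plate corner is pressed down at least 3.5 mm (value of joint each of shim_1, shim_2, shim_3, shim_4 below 0.08 rad and z of any of corner_1, corner_2, corner_3, corner_4 in the frame of jig below 0.044 m and contact force between the fingers and plate above 0.5 N), for 0.1 s.
2. the shim tab of that corner is pressed flat (value of joint any of shim_1, shim_2, shim_3, shim_4 above 0.44 rad), for 0.2 s.
At the end, for the whole second after the job is handed in: One shim, that of the rocking corner (the others cannot go down), is flat to within 0.06 rad; the other three have been moved to no more than 0.08 rad from upright; all plate corners are level to within 2 mm; every loose thing is within 30 mm of where it began (((value of joint shim_1 above 0.44 rad and value of joint each of shim_2, shim_3, shim_4 below 0.08 rad) or (value of joint shim_2 above 0.44 rad and value of joint each of shim_1, shim_3, shim_4 below 0.08 rad) or (value of joint shim_3 above 0.44 rad and value of joint each of shim_1, shim_2, shim_4 below 0.08 rad) or (value of joint shim_4 above 0.44 rad and value of joint each of shim_1, shim_2, shim_3 below 0.08 rad)) and z of each of corner_1, corner_2, corner_3, corner_4 in the frame of jig above 0.0455 m and distance of each of blank, eraser, offcut from where it was at the start of the episode below 0.03 m); the robot touches nothing.
It fails at once if two shim tabs have been pressed (beyond 0.08 rad) (value of joint each of shim_1, shim_2 above 0.08 rad or value of joint each of shim_1, shim_3 above 0.08 rad or value of joint each of shim_1, shim_4 above 0.08 rad or value of joint each of shim_2, shim_3 above 0.08 rad or value of joint each of shim_2, shim_4 above 0.08 rad or value of joint each of shim_3, shim_4 above 0.08 rad).
It fails at once if a loose thing is lifted or carried (about 12 mm up or more), or pushed more than 30 mm (distance of any of blank, eraser, offcut from where it was at the start of the episode above 0.03 m or z of blank in the frame of jig above 0.0625 m or z of any of eraser, offcut in the frame of jig above 0.022 m).
It also fails if it takes over 45 s, if anything falls off the work surface, if the arm or the gripper's body presses on something with over 40 N, if the wrist force passes 120 N, or if a joint passes its speed limit or range.

### The arm

A 6-joint arm with a two-finger parallel gripper is mounted at the origin on a cart in front of the work surface, level with it; the furniture and walls round the work are solid. World frame = base frame: x ahead of the robot, y to its left, z up, the work surface at z = 0. Lengths are in mm, angles in rad, forces in N, time in s.
With the tool pointing down it reaches from about 275 to 1000 mm from the base axis. Payload 8.4 kg.
Tool frame: the origin (TCP) lies midway between the tips of the shut fingers; the grasp point (between the pads) lies 19 mm behind it; z points along the fingers, y is the direction in which the jaws open and shut (so a half turn about z gives the same grasp; the last joint's range is limited). The gripper opens to 85 mm and grips with 20 to 120 N. Pads are 22 mm wide; open, the fingers measure 114 mm over their backs; the gripper's body (76 mm by 85 mm) begins 54 mm behind the grasp point. The pads swing forward as they close: fully open they stand 13 mm farther back than shut.
Start: joints at [1.238, 0.353, 1.633, -0, 1.155, -0.002], TCP at [202.998, 591.117, 231.281] pointing down, gripper open.
Joint ranges: [-2.63, 2.63], [-0.92, 2.1], [0.06, 2.66], [-1.3, 4.44], [0, 2.69], [-3.02, 3.02]. Speed limits (rad/s): [2.22, 2.22, 2.79, 3.14, 3.14, 3.14].

### API

Orientations are given as [roll, pitch, yaw] about the fixed x, y, z axes, in that order (R = Rz(yaw) Ry(pitch) Rx(roll)).
In Python, from rig import r gives the robot as it stands. The module is installed in compiled form; this text tells all that it offers.
- The arm moves only by the tool drive_tool, never from a script. Its argument "moves" is a list of rows, each a list of 3 entries, a list of its own where there are three numbers: the closure, from 0 (fully open) to 1 (shut), then the shift along the tool's x, y, z in cm, then the turn about the tool's z in degrees. In form: [[claw, [dx, dy, dz], roll], ...]. A call has 1 to 12 rows; each row is the pose to reach, as a shift and turn from the pose measured when the call began, along the tool's axes at that moment; what a row does not reach only later rows make up. A row lasts 1/8 s, in which the tool goes at most 62.5 mm and 10.7 degrees, less where a joint would pass 70% of its speed; a pose out of reach is approached as far as the arm can. A call with a gripper value outside its range is refused whole. The fingers move at their own pace and stop on an object; "grip_force" is the grip in N (left out, the last holds). Time passes only in rows, so rows that repeat a pose let the fingers close. It gives the time, the measured TCP pose, the force and the opening at its end, in the units of the state.
- r.sense(): the state, without advancing time (a new reading comes with each control period).
- r.grab_frame(name): name is "side" or "top"; returns a dict with "color" (384x512x3 uint8, red, green, blue), "fx", "fy", "cx", "cy" (pixels), "pose" (4x4, takes a point from camera to world coordinates). Camera axes: x right, y up, looking along -z (the intrinsics and any distortion apply to the point x, -y, -z); pixel columns grow to the right and rows downward; lengths in mm; the calibration is good to about 2 mm. A picture is of the moment at which its call begins. There is no depth.
- r.sign_off(): hands the job in, once; it reports no verdict.
Trained networks look in the newest picture that a camera, given by its name, has taken for a name from the list of things; names that differ only in an ending like _2 or _b are one class to them, and where a whole thing is asked for, a point or a joint stands for the part that bears it (a point fixed in the world has none). Each returns a list of dicts, best first, with "score" (0 to 1); they miss things now and then, are a little off and sometimes report something else, mostly with a low value. They report only what shows in the picture. A call takes as long as a camera call.
- r.outline_of(thing, camera): "mask" (384x512 bool, what is visible of it) and "at" ([column, row] in pixels, amid what is visible of it).
- r.spot_point(thing, camera): "at" ([column, row] in pixels: a listed point, or the origin of a listed thing).
The state is a dict: "clock": time; "qpos": joint angles; "qvel": joint speeds; "joint_efforts": joint torques, N m; "eef_pos": TCP position; "tcp_rot": TCP orientation; "contact_force": force on the tool from outside, world axes, zero at the start; "wrist_torque": the same for the moment, N m; "opening": opening from 0.0 (shut) to 1.0 (fully open).
Only numpy, scipy, OpenCV 4.12 (cv2) and the standard library are available. Lean on these libraries where they do the work, as an engineer would, in place of code of your own. Each camera call takes 0.05 s, during which the arm holds its last target.

## Working session

There is one attempt and no reset: what is moved stays moved. The work goes in short steps, Python scripts to look and compute and a tool call to move; the robot and the scene stay as the last step left them, time stands still between calls to the robot, and variables do not carry over. Pictures are saved under pics/ and viewed, and the job is handed in when it is done.

Besides the shell and the picture viewer there is one more tool, called after ">>>" as name([rows], argument=value, ...), one row to a line, values as JSON. drive_tool: Moves the arm, as the interface text tells. Its arguments: {"type":"object","properties":{"moves":{"type":"array"},"grip_force":{"type":"number"}},"required":["moves"]}

```bash
mkdir -p pics
python3 - <<'E'
from rig import r
import cv2
s=r.sense()
for k,v in s.items(): print(k,v)
for n in("side","top"):
    f=r.grab_frame(n); cv2.imwrite(f"pics/{n}0.png",f["color"][:,:,::-1])
    print(n,f["fx"],f["fy"],f["cx"],f["cy"],f["pose"].tolist(),[k for k in f])
    for t in ["corner_1","tab_1","jig","plate"]:
        print(t,[(round(d["score"],2),[round(float(x),1) for x in d["at"]]) for d in r.spot_point(t,n)])
E
```

```text
clock 0.0
qpos [ 1.23762114e+00  3.53660600e-01  1.63415140e+00 -5.39347376e-06
  1.15520605e+00 -2.39975082e-03]
qvel [ 0.00050872 -0.00017754 -0.00022978 -0.00063388 -0.00072709 -0.00106576]
joint_efforts [ 1.18035641e-03 -6.05254340e+01 -3.42077994e+01  2.35677890e-04
  9.04762361e-03  7.64997367e-06]
eef_pos [202.82673658 590.65630023 230.54652385]
tcp_rot [-3.14016725e+00  1.51066035e-06  2.81081940e+00]
contact_force [ 0.13282449 -0.35275785  0.61087889]
wrist_torque [0.02304734 0.01770756 0.00383258]
opening 1.0021647053693503
side 472.493691460484 472.493691460484 245.67773367946404 192.20986596336155 [[-0.9982296214017531, -0.04488219536424507, 0.03902834220663496, 601.2335164265941], [0.058278444974653155, -0.6069595869881675, 0.7925930119642043, 745.1499039792407], [-0.011884687940740813, 0.7934643333524442, 0.6085007032782399, 591.3131928310966], [0.0, 0.0, 0.0, 1.0]] ['color', 'fx', 'fy', 'cx', 'cy', 'pose']
corner_1 [(0.9, [286.9, 160.4]), (0.72, [218.2, 156.7]), (0.55, [276.7, 205.5])]
tab_1 [(0.57, [270.6, 229.8]), (0.43, [288.5, 147.1]), (0.41, [221.7, 135.0])]
jig [(0.94, [241.1, 198.6]), (0.74, [197.0, 193.1])]
plate [(0.64, [242.4, 182.6])]
top 369.92060045244716 369.92060045244716 261.36971278137804 188.83877120987785 [[0.024472997522537572, 0.9971186508531864, -0.07180159129840842, 502.7230088658967], [-0.9995681380508336, 0.025575245829549845, 0.014472186923477308, 37.84754419429269], [0.016266830848442514, 0.07141640512851306, 0.9973139361769034, 900.2411467939652], [0.0, 0.0, 0.0, 1.0]] ['color', 'fx', 'fy', 'cx', 'cy', 'pose']
corner_1 [(0.74, [254.2, 150.5]), (0.69, [295.6, 228.1]), (0.67, [237.7, 211.0]), (0.61, [318.7, 165.6])]
tab_1 [(0.72, [209.8, 204.3]), (0.71, [338.5, 171.2]), (0.69, [228.4, 142.1]), (0.63, [323.8, 232.3]), (0.54, [253.8, 151.1])]
jig [(0.86, [274.0, 191.1])]
plate [(0.73, [316.5, 164.0]), (0.61, [278.2, 186.1])]
```

View pics/side0.png

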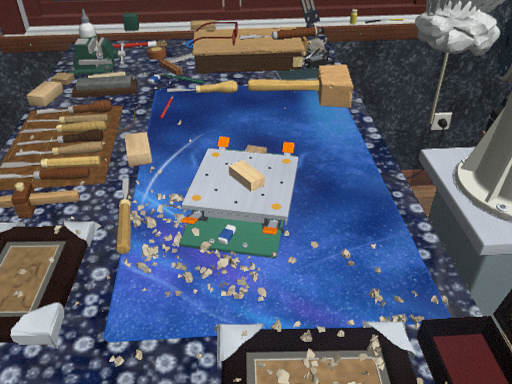

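View pics/top0.png

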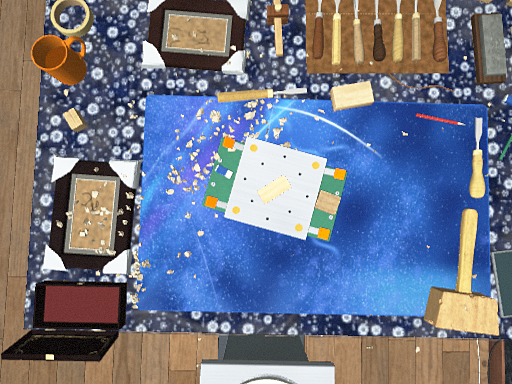

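```bash
cat > h.py <<'E'
import numpy as np, cv2
from scipy.optimize import least_squares
def proj(f,P):
    T=np.linalg.inv(f["pose"]); P=np.atleast_2d(P); c=P@T[:3,:3].T+T[:3,3]
    return np.c_[f["fx"]*c[:,0]/-c[:,2]+f["cx"], f["fy"]*-c[:,1]/-c[:,2]+f["cy"]]
C=np.array([[-75,75,47.5],[75,75,47.5],[75,-75,47.5],[-75,-75,47.5]],float)
def tabs(q=0.02):
    out=[]
    for x,s in((-72,1),(72,1),(72,-1),(-72,-1)):
        a=0.5-q; u,v=62,4
        out.append([x,s*(80+u*np.cos(a)-v*np.sin(a)),14+u*np.sin(a)+v*np.cos(a)])
    return np.array(out)
def toW(p,L):
    c,s=np.cos(p[2]),np.sin(p[2]); L=np.atleast_2d(L)
    return np.c_[p[0]+c*L[:,0]-s*L[:,1], p[1]+s*L[:,0]+c*L[:,1], L[:,2]]
E
python3 - <<'E'
from rig import r
from h import *
fr={}
obs={}
for n in("top","side"):
    f=r.grab_frame(n); fr[n]=f
    hsv=cv2.cvtColor(f["color"],cv2.COLOR_RGB2HSV)
    x0,x1,y0,y1=(200,352,130,245) if n=="top" else (175,305,130,240)
    for nm,lo,hi in(("orange",(8,200,180),(20,255,255)),("disc",(18,80,150),(30,230,255))):
        m=cv2.inRange(hsv,lo,hi); k=np.zeros_like(m);k[y0:y1,x0:x1]=1;m*=k
        a,b,st,ce=cv2.connectedComponentsWithStats(m)
        print(n,nm,[(np.round(ce[i],1).tolist(),int(st[i,4])) for i in range(1,a) if st[i,4]>8])
det=[]
for n in("top","side"):
    for t in("corner_1","tab_1"):
        det+= [(n,t,d["at"],d["score"]) for d in r.spot_point(t,n) if d["score"]>.4]
def res(p):
    o=[]
    for n,t,at,s in det:
        L=C if t[0]=="c" else tabs()
        e=proj(fr[n],toW(p,L))-at
        e=e[np.argmin((e**2).sum(1))]; o.append(np.linalg.norm(e))
    return np.array(o)
best=min((least_squares(res,[x,40,y],loss="soft_l1") for x in(480,500,520,540) for y in np.linspace(-.4,.4,5)),key=lambda s:s.cost)
print(best.x,best.cost); 
for d,e in zip(det,res(best.x)): print(d[0],d[1],np.round(d[2],1),round(d[3],2),round(e,1))
for n in fr:
    print(n,proj(fr[n],toW(best.x,C)).round(1).tolist(),proj(fr[n],toW(best.x,tabs())).round(1).tolist())
E
```

```text
top orange [([228.4, 142.3], 86), ([336.2, 171.6], 16), ([211.0, 201.5], 92), ([320.3, 230.8], 17), ([327.7, 234.5], 11)]
top disc [([253.0, 147.7], 40), ([315.2, 164.9], 44), ([327.7, 201.8], 330), ([235.6, 209.8], 46), ([298.3, 227.2], 46)]
side orange [([223.1, 141.3], 91), ([287.8, 146.9], 98), ([189.3, 219.8], 69), ([269.5, 230.1], 77)]
side disc [([250.2, 147.1], 11), ([260.2, 149.1], 10), ([215.1, 153.9], 26), ([285.8, 160.6], 30), ([248.2, 173.3], 390), ([196.0, 197.2], 41), ([275.8, 206.0], 43)]
[572.11363489   9.19774326   9.18492661] 103.71269639300104
top corner_1 [238.7 210.3] 0.97 10.3
top corner_1 [316.4 165.2] 0.97 8.7
top corner_1 [301.  226.2] 0.71 9.5
top corner_1 [253.4 149.3] 0.59 8.2
top tab_1 [211.3 202.3] 0.66 7.0
top tab_1 [338.3 173. ] 0.62 7.0
top tab_1 [323.6 230.1] 0.56 7.5
top tab_1 [230.9 144.8] 0.49 10.2
side corner_1 [285.5 159.6] 0.98 6.1
side corner_1 [194.2 194.3] 0.9 9.3
side corner_1 [276.8 204.8] 0.77 7.7
side corner_1 [215.2 155.8] 0.68 3.8
side tab_1 [270.1 228.1] 0.67 6.5
side tab_1 [223.2 139.7] 0.49 5.9
side tab_1 [189.9 219.2] 0.48 6.5
side tab_1 [288.1 147.1] 0.42 4.1
top [[308.0, 163.0], [291.5, 225.5], [228.5, 208.4], [245.8, 146.2]] [[331.6, 170.9], [316.2, 230.8], [204.6, 200.6], [221.4, 141.0]]
side [[213.3, 159.1], [284.9, 165.7], [275.2, 212.4], [194.2, 203.6]] [[220.9, 145.2], [286.7, 150.9], [268.9, 234.5], [187.0, 225.1]]
```

Run:
```python
from rig import r
from h import *
fr={n:r.grab_frame(n) for n in("top","side")}
d={"top":([[235.6,209.8],[253,147.7],[315.2,164.9],[298.3,227.2]],[[211,201.8],[228.4,142.3],[339,172.5],[324,232]]),
"side":([[275.8,206],[196,197.2],[215.1,153.9],[285.8,160.6]],[[269.5,230.1],[189.3,219.8],[223.1,141.3],[287.8,146.9]])}
for use in (("top",),("side",),("top","side")):
    f=lambda p:np.concatenate([(proj(fr[n],toW(p,L))-np.array(o)).ravel() for n in use for L,o in((C,d[n][0]),)])
    s=least_squares(f,[520,20,-.27]); print(use,s.x,np.abs(s.fun).max().round(2),s.fun.round(1))
p=s.x
# tabs residual
for n in fr: print(n,(proj(fr[n],toW(p,tabs()))-np.array(d[n][1])).round(1).tolist())
print(toW(p,C).round(1).tolist()); print(toW(p,tabs()).round(1).tolist())
im=cv2.resize(fr["side"]["color"][110:270,150:330],None,fx=4,fy=4,interpolation=cv2.INTER_CUBIC)
im2=cv2.resize(fr["top"]["color"][120:255,190:360],None,fx=4,fy=4,interpolation=cv2.INTER_CUBIC)
for P in (C,tabs(),[[0,0,47.5]]):
    for q in (proj(fr["side"],toW(p,P))-[150,110]+.5)*4-.5: cv2.circle(im,tuple(int(v) for v in q),3,(255,0,255),-1)
    for q in (proj(fr["top"],toW(p,P))-[190,120]+.5)*4-.5: cv2.circle(im2,tuple(int(v) for v in q),3,(255,0,255),-1)
cv2.imwrite("pics/side1.png",im[:,:,::-1]);cv2.imwrite("pics/top1.png",im2[:,:,::-1])
```

```text
('top',) [ 5.68765386e+02 -7.28200196e+00 -2.45922719e-01] 0.1 [-0.1  0.   0.  -0.  -0.1 -0.   0.1  0.1]
('side',) [ 5.68623562e+02 -9.37758647e+00 -2.46488136e-01] 0.17 [-0.1 -0.1  0.1 -0.1  0.1  0.2 -0.1  0.1]
('top', 'side') [ 5.68707088e+02 -7.97981646e+00 -2.46208190e-01] 0.53 [ 0.2  0.   0.4 -0.   0.2  0.   0.4  0.1 -0.   0.4  0.1  0.4  0.   0.5
 -0.1  0.5]
top [[0.9, 0.0], [0.6, 0.0], [0.1, 0.4], [-0.7, 0.8]]
side [[-0.1, -2.3], [-0.3, -1.5], [-0.4, -0.4], [-0.2, -0.1]]
[[514.2, 83.0, 47.5], [659.7, 46.5, 47.5], [623.2, -99.0, 47.5], [477.7, -62.4, 47.5]]
[[531.3, 138.7, 46.2], [671.0, 103.6, 46.2], [606.1, -154.7, 46.2], [466.4, -119.6, 46.2]]
```

View pics/side1.png

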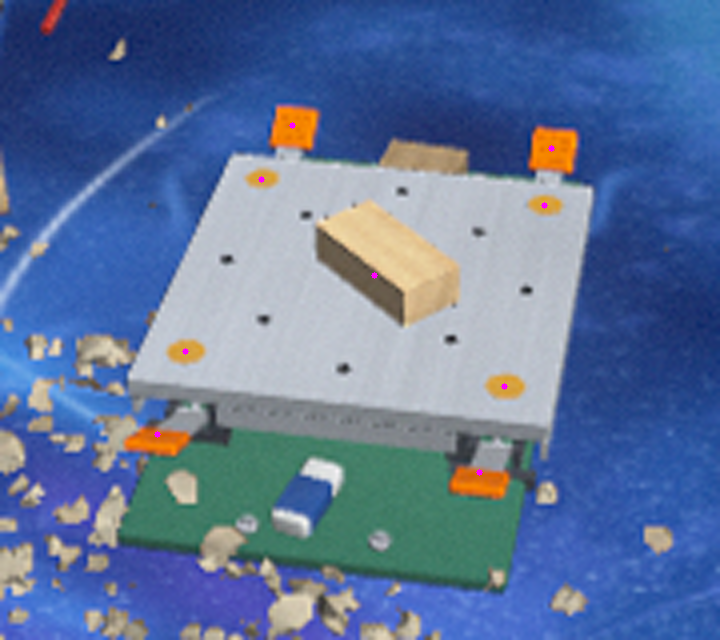

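View pics/top1.png

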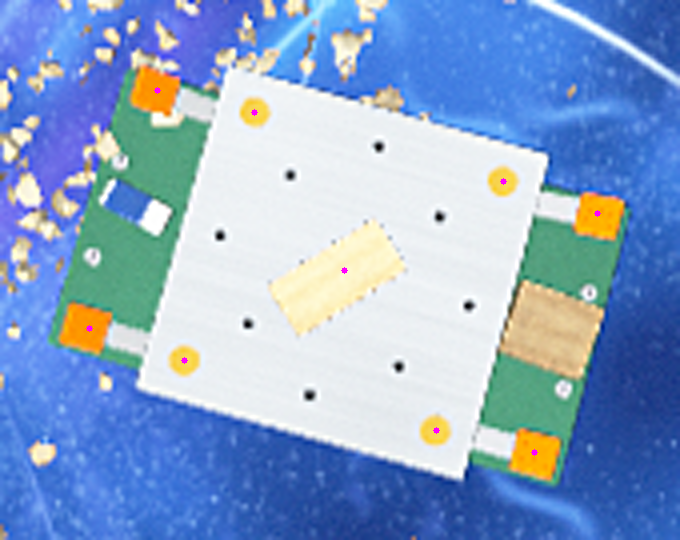

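```bash
cat >> h.py <<'E'
p=np.array([568.7,-8.0,-0.2462])
from scipy.spatial.transform import Rotation as Ro
def shift(s,W):
    R=Ro.from_euler("xyz",s["tcp_rot"]).as_matrix()
    return (R.T@(np.array(W)-s["eef_pos"])/10)
def rep(s):
    print("t",round(s["clock"],2),"pos",np.round(s["eef_pos"],2),"rot",np.round(s["tcp_rot"],4),"F",np.round(s["contact_force"],2),"op",round(s["opening"],2))
E
python3 - <<'E'
from rig import r
from h import *
s=r.sense();rep(s)
w=toW(p,C)[0]; print(w,shift(s,[w[0],w[1],90]),shift(s,[w[0],w[1],180]))
E
```

```text
t 0.9 pos [202.99 591.12 231.3 ] rot [3.1416 0.     2.8108] F [-0.93  0.81 -0.5 ] op 1.0
[514.24060668  83.01744052  47.5       ] [-45.93953992 -37.9473447   14.12991832] [-45.9396638  -37.94718255   5.12991832]
```

>>> drive_tool([
  [1, [-4.6, -3.8, 0], 0],
  [1, [-9.2, -7.6, 0], 0],
  [1, [-13.8, -11.4, 0], -2],
  [1, [-18.4, -15.2, 0], -4.8],
  [1, [-23, -19, 0], -4.8],
  [1, [-27.6, -22.8, 0], -4.8],
  [1, [-32.2, -26.6, 2], -4.8],
  [1, [-36.8, -30.4, 4], -4.8],
  [1, [-41.4, -34.2, 5], -4.8],
  [1, [-45.9, -37.9, 7], -4.8],
  [1, [-45.9, -37.9, 10], -4.8],
  [1, [-45.9, -37.9, 13], -4.8],
])

```text
clock: 2.4
eef_pos: [514.6, 82.6, 100.6]
tcp_rot: [3.141, 0.001, 2.892]
contact_force: [0.2, 1.2, 0.4]
opening: -0.002
```

Run:
```python
from rig import r
from h import *
s=r.sense();rep(s);print(s["qpos"])
w=toW(p,C)[0]; print(w,shift(s,[w[0],w[1],55]))
```

```text
t 2.4 pos [514.63  82.6  100.59] rot [3.1412e+00 7.0000e-04 2.8925e+00] F [0.22 1.22 0.38] op -0.0
[ 1.56239189e-01  3.62824221e-01  1.96447268e+00  6.92637447e-05
  8.13527873e-01 -1.16550243e+00]
[514.24060668  83.01744052  47.5       ] [0.05099662 0.0291138  4.5593859 ]
```

>>> drive_tool([
  [1, [0.05, 0, 3], 0],
  [1, [0.05, 0, 4.7], 0],
  [1, [0.05, 0, 5.1], 0],
  [1, [0.05, 0, 5.3], 0],
  [1, [0.05, 0, 5.3], 0],
])

```text
clock: 3.02
eef_pos: [514.8, 82.9, 48.4]
tcp_rot: [3.141, 0.002, 2.893]
contact_force: [0.2, 0.3, 0.4]
opening: -0.001
```

Run:
```python
from rig import r
from h import *
s=r.sense();rep(s)
```

```text
t 3.02 pos [514.81  82.91  48.39] rot [3.1407e+00 2.0000e-03 2.8927e+00] F [0.24 0.32 0.42] op -0.0
```

>>> drive_tool([
  [1, [0, 0, 0.2], 0],
  [1, [0, 0, 0.3], 0],
  [1, [0, 0, 0.3], 0],
])

```text
clock: 3.4
eef_pos: [515.2, 83.0, 45.6]
tcp_rot: [3.14, 0.003, 2.893]
contact_force: [0.1, 0.7, 2.1]
opening: -0.002
```

>>> drive_tool([
  [1, [0, 0, 0.15], 0],
  [1, [0, 0, 0.25], 0],
  [1, [0, 0, 0.25], 0],
])

```text
clock: 3.78
eef_pos: [515.1, 83.2, 43.1]
tcp_rot: [3.14, 0.002, 2.893]
contact_force: [-0.7, 2.3, 3.7]
opening: -0.0
```

>>> drive_tool([
  [1, [0, 0, 0.1], 0],
  [1, [0, 0, 0.12], 0],
  [1, [0, 0, 0.12], 0],
  [1, [0, 0, 0.12], 0],
])

```text
clock: 4.28
eef_pos: [515.1, 83.2, 42.4]
tcp_rot: [3.14, 0.003, 2.892]
contact_force: [-3.4, 1.6, 11.8]
opening: -0.004
```

Run:
```python
from rig import r
from h import *
s=r.sense();rep(s)
f=r.grab_frame("side")
cv2.imwrite("pics/side2.png",cv2.resize(f["color"][110:270,150:330],None,fx=4,fy=4,interpolation=cv2.INTER_CUBIC)[:,:,::-1])
```

```text
t 4.28 pos [515.13  83.21  42.4 ] rot [3.1401e+00 2.5000e-03 2.8924e+00] F [-3.35  1.62 11.75] op -0.0
```

View pics/side2.png

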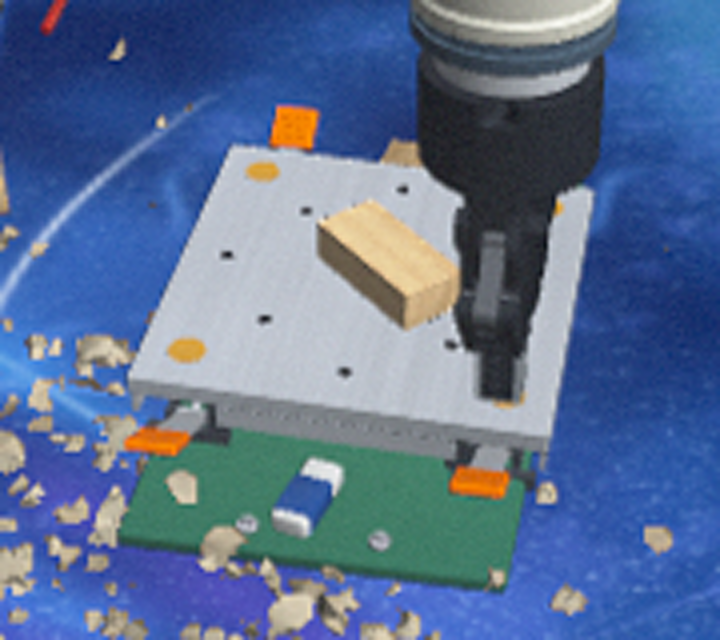

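Picture: the plate has tilted. The far-right disc rose from row 179 to row 171 and the pressed near-left corner sank about 5 mm to a hard stop, so corner_1 is the rocking one. All tabs are still up. I'll release it slowly.

>>> drive_tool([
  [1, [0, 0, -0.2], 0],
  [1, [0, 0, -0.4], 0],
  [1, [0, 0, -0.6], 0],
  [1, [0, 0, -1.5], 0],
  [1, [0, 0, -4.5], 0],
  [1, [0, 0, -4.5], 0],
])

```text
clock: 5.08
eef_pos: [516.6, 83.4, 89.5]
tcp_rot: [3.139, 0.006, 2.893]
contact_force: [0.2, -0.3, -0.2]
opening: -0.001
```

Run:
```python
from rig import r
from h import *
s=r.sense();rep(s)
for y in (138,142):
    w=toW(p,[-72,y,18])[0]; print(w,shift(s,w))
```

```text
t 5.08 pos [516.57  83.4   89.49] rot [3.1386 0.0061 2.8925] F [ 0.22 -0.29 -0.18] op -0.0
[532.50452318 143.38654979  18.        ] [-0.02165402  6.18515953  7.16799361]
[533.47940444 147.26593203  18.        ] [-0.02050018  6.58515611  7.1691784 ]
```

>>> drive_tool([
  [1, [0, 3.5, 0], 0],
  [1, [0, 6.4, 0], 0],
  [1, [0, 6.4, 1], 0],
  [1, [0, 6.4, 3], 0],
  [1, [0, 6.4, 3.8], 0],
  [1, [0, 6.4, 4.6], 0],
  [1, [0, 6.4, 5.2], 0],
  [1, [0, 6.4, 5.2], 0],
])

```text
clock: 6.08
eef_pos: [532.6, 145.3, 37.5]
tcp_rot: [3.139, 0.006, 2.892]
contact_force: [0.0, 0.0, 0.4]
opening: -0.002
```

Run:
```python
from rig import r
from h import *
s=r.sense();rep(s)
w=toW(p,[-72,140.5,18])[0]; print(w,shift(s,w))
f=r.grab_frame("side")
cv2.imwrite("pics/side3.png",cv2.resize(f["color"][110:270,150:330],None,fx=4,fy=4,interpolation=cv2.INTER_CUBIC)[:,:,::-1])
```

```text
t 6.08 pos [532.65 145.27  37.49] rot [3.1388 0.0059 2.8923] F [0.02 0.03 0.38] op -0.0
[533.11382396 145.81116369  18.        ] [-0.02017719  0.05847236  1.94896258]
```

View pics/side3.png

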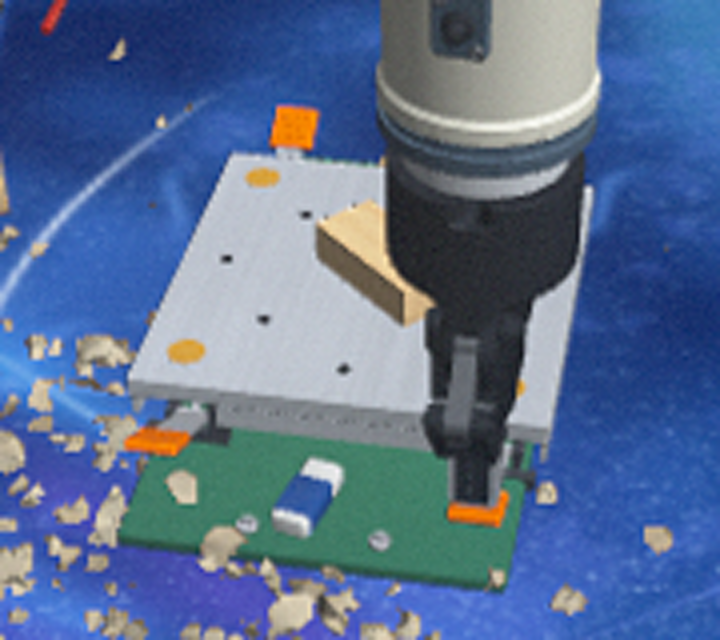

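The fingertips sit on the near-left tab, which is partly pressed: its orange tip has dropped from about (480,480) to (477,510). The plate is level. I'll keep pressing.

>>> drive_tool([
  [1, [0, 0.05, 0.5], 0],
  [1, [0, 0.05, 1], 0],
  [1, [0, 0.05, 1.4], 0],
  [1, [0, 0.05, 1.7], 0],
  [1, [0, 0.05, 1.9], 0],
  [1, [0, 0.05, 1.9], 0],
])

```text
clock: 6.88
eef_pos: [532.4, 145.6, 18.3]
tcp_rot: [3.139, 0.005, 2.893]
contact_force: [0.4, 0.5, 0.6]
opening: 0.006
```

>>> drive_tool([
  [1, [0, 0, 0.15], 0],
  [1, [0, 0, 0.25], 0],
  [1, [0, 0, 0.25], 0],
  [1, [0, 0, 0.25], 0],
])

```text
clock: 7.38
eef_pos: [532.6, 145.6, 17.2]
tcp_rot: [3.139, 0.005, 2.893]
contact_force: [-4.9, 0.5, 20.5]
opening: -0.009
```

Hard stop at 17 mm with 20 N, which matches flat. I'll hold briefly, lift, and clear away.

>>> drive_tool([
  [1, [0, 0, 0], 0],
  [1, [0, 0, 0], 0],
  [1, [0, 0, -0.5], 0],
  [1, [0, 0, -2], 0],
  [1, [0, 0, -6], 0],
  [1, [0, 0, -12], 0],
  [1, [0, 3, -16], 0],
  [1, [0, 8, -18], 0],
  [1, [0, 14, -18], 0],
  [1, [0, 20, -18], 0],
  [1, [0, 24, -18], 0],
  [1, [0, 24, -18], 0],
])

```text
clock: 8.88
eef_pos: [590.7, 380.7, 198.1]
tcp_rot: [3.138, 0.006, 2.895]
contact_force: [0.3, 0.1, 0.8]
opening: -0.002
```

Run:
```python
from rig import r
from h import *
s=r.sense();rep(s)
f=r.grab_frame("side"); g=r.grab_frame("top")
a=cv2.resize(f["color"][110:270,150:330],None,fx=3,fy=3,interpolation=cv2.INTER_CUBIC)
b=cv2.resize(g["color"][120:255,190:360],None,fx=4,fy=4,interpolation=cv2.INTER_CUBIC)
cv2.imwrite("pics/side4.png",a[:,:,::-1]);cv2.imwrite("pics/top4.png",b[:,:,::-1])
hsv=cv2.cvtColor(f["color"],cv2.COLOR_RGB2HSV)
for nm,lo,hi in(("orange",(8,200,180),(20,255,255)),("disc",(18,80,150),(30,230,255))):
    m=cv2.inRange(hsv,lo,hi);k=np.zeros_like(m);k[130:250,175:305]=1
    n,_,st,ce=cv2.connectedComponentsWithStats(m*k)
    print(nm,[(ce[i].round(1).tolist(),int(st[i,4])) for i in range(1,n) if st[i,4]>8])
print("flat tab1 expected",proj(f,toW(p,[-72,142,18])).round(1))
```

```text
t 8.88 pos [590.65 380.67 198.13] rot [3.1385 0.0058 2.8952] F [0.34 0.08 0.77] op -0.0
orange [([287.8, 146.9], 98), ([189.2, 219.8], 72), ([268.5, 244.1], 136)]
disc [([285.7, 160.6], 29), ([196.0, 197.2], 40), ([276.1, 206.4], 44)]
flat tab1 expected [[268.3 243.1]]
```

View pics/side4.png

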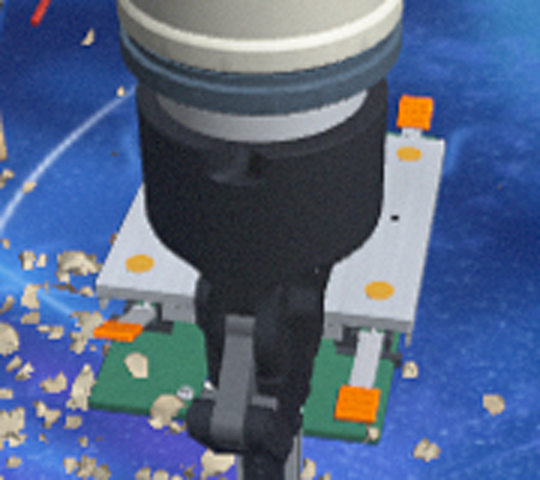

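View pics/top4.png

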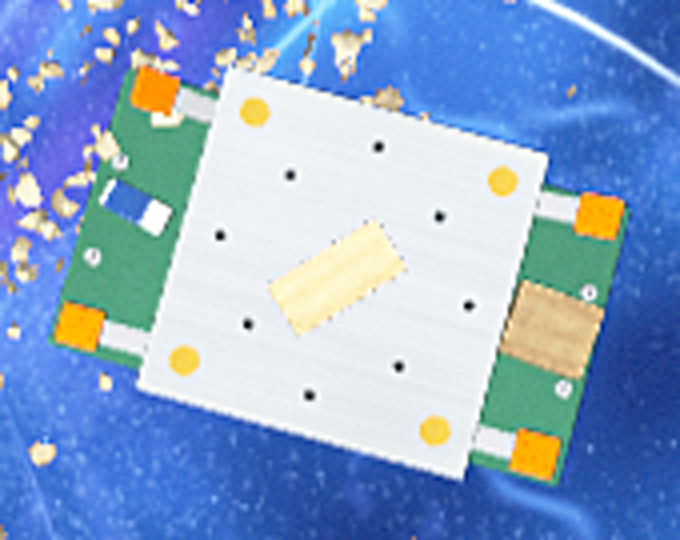

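Tab_1 lies flat at (268.5,244.1), where the flat position predicts (268.3,243.1). The visible discs are back at their starting pixels, and the other tabs and the loose things haven't moved.

Run:
```python
from rig import r
print(r.sign_off())
```

```text
the job is handed in; nothing more can be done
None
```

The rocking corner was corner_1 (near left), and its shim tab is now pressed flat. I handed the job in at about 9 s; no verdict was reported.

- **Finding the corner:** corner_1 was the first one I pressed. It sank about 5 mm under roughly 4 N, then hit a hard stop at a tip height of 42.4 mm with 12 N. The side picture showed the diagonally opposite corner rising. Because that was clear, I did not press the other three corners.
- **Pressing the tab:** I released the corner and pressed tab_1 down to its stop, at a tip height of 17.2 mm with 20 N. I then backed off about 240 mm to the left, at a height of 198 mm.
- **Last checks:**
  - Tab_1 was within about 1 pixel of its predicted flat position.
  - The three discs visible from the side were within 0.5 pixel of where they started. The far-right disc and tab were hidden by the arm in that view, but looked unchanged from the top.
  - The other three tabs were still standing, and the blank, eraser and offcut had not moved.
- **Disagreement:** while tab_1 was going down, the two force readings showed about 0.5 N instead of the expected 3 N. The stop height and the pictures still agree that it is flat.

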